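# Line the condiments up by height on the serving board

## Task

Stand the four condiments on the dark wooden board, one centred on each cork disc, in order of height: the tallest next to the red end block, stepping down to the shortest next to the white end block. Keep them upright, and leave the green cup where it is.

Things in the scene. Friction and masses are not known exactly. Their poses are not given: they have to be found in the camera images.
- sauce_bottle_mid (a point): Red squeezy sauce bottle with a white pointed nozzle, 152 mm tall: straight red body 54 mm in diameter up to 125 mm above its foot, then shoulder and nozzle; grip it about 110 mm above its foot. Round, stands upright; this point is on its axis, half-way up (own z axis up).
- pepper_mill_mid (a point): Pale turned-wood pepper mill with a steel knob, 126 mm tall: foot 54 mm, straight waist 38 mm in diameter from 70 to 95 mm above its foot (grip there), head 48 mm. Round, stands upright; this point is on its axis, half-way up (own z axis up).
- spice_jar_mid (a point): White-and-grey spice jar with a dark label picture, 98 mm tall, 47 mm in diameter; grip it about 58 mm above its foot. Round, stands upright; this point is on its axis, half-way up (own z axis up).
- mustard_jar_mid (a point): Squat yellow jar with a black screw lid, 58 mm tall: 60 mm in diameter up to 38 mm above its foot, lid 57 mm. Round, stands upright; this point is on its axis, half-way up (own z axis up).
- board: Fixed dark wooden board, 120 x 420 x 14 mm, long along its own y; origin under its centre, on the table, z up. Its flat top is 14 mm above the origin. Four cork discs, 68 mm in diameter and flush with the top, lie on its centre line (own x = 0) at own y = -135, -45, +45 and +135 mm. A lip 8 mm high runs along its back edge (own x = +52 to +60 mm).
- red_end: Fixed red block at one end of the board, 90 x 20 x 45 mm (long across the board); origin at the centre of its underside, on the board's top, at own y = +190 or -190 mm of the board: which end it is changes from start to start. The nearest cork disc is centred 55 mm from this origin, the others 145, 235 and 325 mm.
- white_end: Fixed white block of the same size at the other end of the board; origin at the centre of its underside.
- cup_green: Light green cup standing upside down, 87 mm in diameter, 118 mm across with the handle, 64 mm high, a bystander on the left of the table; origin at the middle of its underside.
Mind the look-alikes: they are no part of the job. What is shaped like the part that bears mustard_jar_mid but turquoise is not meant.

How it is judged (in metres and radians):
At the end, for the whole second after the job is handed in: From the red block to the white block stand the red sauce bottle, the pepper mill, the spice jar and the yellow jar, each upright (within 0.08 rad) on the board, within 12 mm of the centre of its own cork disc along the board and within 12 mm across it, at rest and released (horizontal distance between sauce_bottle_mid and red_end between 0.043 and 0.067 m and x of sauce_bottle_mid in the frame of board between -0.012 and 0.012 m and z of sauce_bottle_mid in the frame of board between 0.086 and 0.094 m and angle between each of sauce_bottle_mid, pepper_mill_mid, spice_jar_mid, mustard_jar_mid's own z axis and vertical below 0.08 rad and linear speed of each of sauce_bottle, pepper_mill, spice_jar, mustard_jar below 0.02 m/s and contact force between each of sauce_bottle, pepper_mill, spice_jar, mustard_jar and the fingers below 0.1 N and horizontal distance between pepper_mill_mid and red_end between 0.133 and 0.157 m and x of pepper_mill_mid in the frame of board between -0.012 and 0.012 m and z of pepper_mill_mid in the frame of board between 0.073 and 0.081 m and horizontal distance between spice_jar_mid and red_end between 0.223 and 0.247 m and x of spice_jar_mid in the frame of board between -0.012 and 0.012 m and z of spice_jar_mid in the frame of board between 0.059 and 0.067 m and horizontal distance between mustard_jar_mid and red_end between 0.313 and 0.337 m and x of mustard_jar_mid in the frame of board between -0.012 and 0.012 m and z of mustard_jar_mid in the frame of board between 0.039 and 0.047 m); the robot touches nothing.
It fails at once if the green cup is displaced by more than 30 mm (distance of cup_green from where it was at the start of the episode above 0.03 m).
It fails at once if a condiment is tipped over (tilted beyond 0.6 rad) (angle between any of sauce_bottle_mid, pepper_mill_mid, spice_jar_mid, mustard_jar_mid's own z axis and vertical above 0.6 rad).
It also fails if it takes over 106 s, if anything falls off the work surface, if the arm or the gripper's body presses on something with over 40 N, if the wrist force passes 120 N, or if a joint passes its speed limit or range.

## Robot

A 6-joint arm with a two-finger parallel gripper is mounted at the origin on a cart in front of the work surface, level with it; the furniture and walls round the work are solid. World frame = base frame: x ahead of the robot, y to its left, z up, the work surface at z = 0. Lengths are in m, angles in degrees, forces in N, time in s.
With the tool pointing down it reaches from about 0.3 to 0.75 m from the base axis. Payload 8.5 kg.
Tool frame: the origin (TCP) lies at the very end of the fingers, on their centre line; the grasp point (between the pads) lies env.pinch_z behind it (env.pinch_z is the distance from the TCP to the grasp point, in m); z points along the fingers, y is the line along which they close (so a half turn about z gives the same grasp; the last joint's range is limited). The gripper opens to 85 mm and grips with 20 to 120 N. Pads are 22 mm wide; open, the fingers measure 114 mm over their backs; the gripper's body (76 mm by 85 mm) begins 54 mm behind the grasp point. The pads swing forward as they close: fully open they stand 13 mm farther back than shut.
Start: joints at [60.258, 21.807, 74.336, -0, 83.858, -12.336], TCP at [0.165, 0.525, 0.231] pointing down, gripper open.
Joint ranges: [-178.18, 178.18], [-50.72, 133.34], [12.68, 142.11], [-81.47, 261.47], [9.98, 163.14], [-165.26, 165.26]. Speed limits (degrees/s): [136.94, 136.94, 180, 180, 180, 180].

## Interface

Orientations are given as a 3x3 rotation matrix whose columns are the frame's x, y, z axes.
In Python, from rig import telemetry, get_image, env gives the robot as it stands. The module is installed in compiled form; this text tells all that it offers.
- The arm moves only by the tool apply_moves, never from a script. Its argument "series" is a list of rows, each a list of 7 numbers: the shift along the tool's x, y, z in mm, then the turn, a rotation vector about the tool's x, y, z in degrees, then the opening, from 0 (shut) to 1 (fully open). A call has 1 to 12 rows; each row shifts and turns the commanded pose from where the row before left it, along the tool's axes as they then stand; what a row does not reach is not made up. A row lasts 1/8 s, in which the tool goes at most 62.5 mm and 10.7 degrees, less where a joint would pass 70% of its speed; a pose out of reach is approached as far as the arm can. A call with a gripper value outside its range is refused whole. The fingers move at their own pace and stop on an object; "grip_force" is the grip in N (left out, the last holds). Time passes only in rows, so rows that do not move let the fingers close. It gives the time, the measured TCP pose, the force, the opening and the grip force at its end, in the units of the state.
- telemetry.observe(): the state, without advancing time (a new reading comes with each control period).
- get_image(name): name is "scene" or "top" or "wrist"; returns a dict with "frame" (384x512x3 uint8, red, green, blue), "z_map" (384x512 float32, m along the optical axis (not along the pixel's ray), 0 where there is no reading), "vertical_fov" (degrees; the focal length in pixels is half the picture's height over the tangent of half this angle, whatever the lens; pixels are square), "cx", "cy" (the principal point, pixels), "eye" and "attitude" of the camera in the world; the wrist camera has in their place "mount" (4x4, takes a point from camera to tool coordinates, whose origin is the TCP and whose axes are the flange's). Camera axes: x right, y up, looking along -z (the intrinsics and any distortion apply to the point x, -y, -z); pixel columns grow to the right and rows downward; lengths in m; the calibration is good to about 2 mm. A picture is of the moment at which its call begins: read the wrist's pose just before it.
- env.close_job(): hands the job in; it is judged then, once.
The state is a dict: "time_s": time; "q": joint angles; "qvel": joint speeds; "joint_efforts": joint torques, N m; "position": TCP position; "tool_rot": TCP orientation; "ft_force": force on the tool from outside, world axes, zero at the start; "wrist_torque": the same for the moment, N m; "grip_width": finger opening in m; "gripper_force": force on a finger pad.
Only numpy, scipy, OpenCV 4.12 (cv2) and the standard library are available. Lean on these libraries where they do the work, as an engineer would, in place of code of your own. Each camera call takes 0.05 s, during which the arm holds its last target. There are 200 camera calls.

## Working session

There is one attempt and no reset: what is moved stays moved. The work goes in short steps, Python scripts to look and compute and a tool call to move; the robot and the scene stay as the last step left them, time stands still between calls to the robot, and variables do not carry over. Pictures are saved under pics/ and viewed, at most 14 in all, crops included, and the job is handed in when it is done.

Besides the shell and the picture viewer there is one more tool, called after "Request:" as a command line: name --pt "numbers of a row" for each row, then --argument value for the rest. apply_moves: Moves the arm, as the interface text tells. Its arguments: {"type":"object","properties":{"series":{"type":"array"},"grip_force":{"type":"number"}},"required":["series"]}

```bash
mkdir -p pics; cat > h.py <<'E'
import numpy as np, cv2
from rig import telemetry, get_image, env
def cloud(d, pose=None):
    h,w=d["z_map"].shape
    f=h/2/np.tan(np.radians(d["vertical_fov"])/2)
    u,v=np.meshgrid(np.arange(w),np.arange(h)); z=d["z_map"]
    P=np.stack([(u-d["cx"])/f*z, -(v-d["cy"])/f*z, -z],-1)
    if "mount" in d:
        M=np.array(d["mount"]); P=P@M[:3,:3].T+M[:3,3]
        return P@np.array(pose["tool_rot"]).T+np.array(pose["position"])
    return P@np.array(d["attitude"]).T+np.array(d["eye"])
E
python3 - <<'E'
from h import *
s=telemetry.observe(); print(s, env.pinch_z)
for n in ("scene","top"):
    d=get_image(n); print(n,{k:v for k,v in d.items() if k not in("frame","z_map")})
    np.savez(f"{n}.npz",frame=d["frame"],P=cloud(d),z=d["z_map"])
    cv2.imwrite(f"pics/{n}.png",d["frame"][...,::-1])
E
```

```text
{'time_s': 0.0, 'q': array([ 6.02584864e+01,  2.18411097e+01,  7.43882178e+01, -1.71431161e-03,
        8.38593826e+01, -1.23356916e+01]), 'qvel': array([0.13193354, 0.02687648, 0.00995819, 0.12682837, 0.06410011,
       0.06250052]), 'joint_efforts': array([ 1.29403314e-03, -4.48472750e+01, -2.31279552e+01, -7.96737004e-05,
        4.77056281e-03,  1.73741870e-05]), 'position': array([0.16437052, 0.52452541, 0.23069028]), 'tool_rot': array([[-9.54210789e-01,  2.99134115e-01, -7.42253980e-04],
       [ 2.99134884e-01,  9.54209869e-01, -1.35908833e-03],
       [ 3.01716388e-04, -1.51889081e-03, -9.99998801e-01]]), 'ft_force': array([ 0.31398115,  0.44223098, -0.46187949]), 'wrist_torque': array([0.02781638, 0.01538737, 0.02432134]), 'gripper_force': 0.0, 'grip_width': 0.0851137996136041} 0.0187
scene {'vertical_fov': 48.4404816262818, 'cx': 262.89868368538964, 'cy': 202.65199150089114, 'eye': array([-0.02023448, -0.73479954,  0.59894508]), 'attitude': array([[ 0.83193511,  0.25006548, -0.49532941],
       [-0.55487124,  0.37713264, -0.74154493],
       [ 0.0013701 ,  0.8917613 ,  0.45250403]])}
top {'vertical_fov': 44.22202978941101, 'cx': 260.10163858948175, 'cy': 190.2988048277872, 'eye': array([0.19889857, 0.08434227, 1.44764809]), 'attitude': array([[ 0.01147487,  0.97217366, -0.23398013],
       [-0.99992529,  0.01214163,  0.00140936],
       [ 0.00421104,  0.23394648,  0.97224036]])}
```

View pics/scene.png

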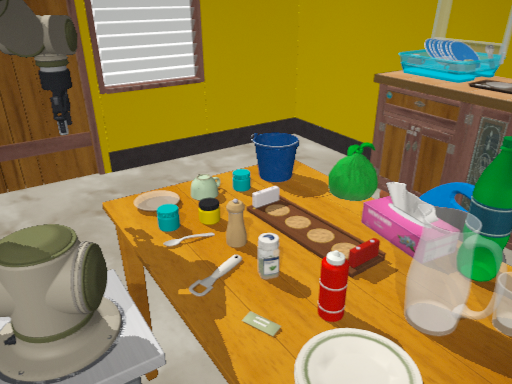

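View pics/top.png

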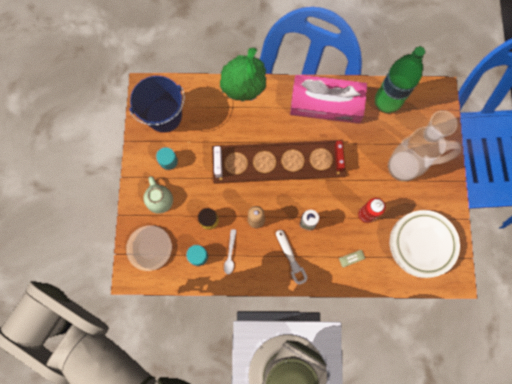

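Scene view: red bottle (333,285), mill (236,222), spice jar (268,255), mustard candidates: yellow body with black lid (209,211), turquoise (168,217) and (241,180). The one at (209,211) fits (yellow with a black lid). Top view: bottle (372,210), mill (256,216), spice jar (310,218), mustard (207,218); red block on the right (340,158), white on the left (218,163).

```bash
python3 - <<'E'
from h import *
T=np.load("top.npz");S=np.load("scene.npz")
cv2.imwrite("pics/crop.png",cv2.resize(S["frame"][150:330,130:370,::-1],None,fx=3,fy=3,interpolation=cv2.INTER_CUBIC))
def near(P,u,v,r=0.06):
    c=P[v,u,:2]; return (np.linalg.norm(P[...,:2]-c,axis=-1)<r)
def fit(p):
    A=np.c_[2*p,np.ones(len(p))]; x=np.linalg.lstsq(A,(p**2).sum(1),rcond=None)[0]; return x[:2],np.sqrt(x[2]+x[:2]@x[:2])
for n,(ut,vt),(us,vs),h,(a,b) in [("bottle",(372,208),(333,285),.152,(.03,.115)),("mill",(256,214),(237,225),.126,(.072,.093)),("spice",(310,217),(268,258),.098,(.015,.07)),("mustard",(207,217),(210,216),.058,(.008,.036)),("cup",(157,198),(205,187),.064,(.01,.06))]:
    P=T["P"]; m=near(P,ut,vt)&(T["z"]>0)
    zt=P[m][:,2].max(); k=m&(P[...,2]>h-.012); Q=S["P"]
    q=Q[near(Q,us,vs,.05)&(Q[...,2]>a)&(Q[...,2]<b)]
    c,r=fit(q[:,:2]) if len(q)>5 else (None,None)
    tc=P[k]; print(n,"top",tc.mean(0).round(4),(tc[:,:2].min(0)+tc[:,:2].max(0))/2,k.sum(),zt.round(3),"| scene fit",c,r,len(q))
for n,D in(("top",T),("scene",S)):
    hsv=cv2.cvtColor(D["frame"],cv2.COLOR_RGB2HSV); P=D["P"]; 
    reg=(P[...,0]>.35)&(P[...,0]<.6)&(P[...,1]>-.25)&(P[...,1]<.3)
    top=reg&(P[...,2]>.053)&(P[...,2]<.066)
    nn,l,st,ce=cv2.connectedComponentsWithStats(top.astype(np.uint8))
    for i in range(1,nn):
        if st[i,4]>20: print(n,"block",P[l==i].mean(0).round(4),st[i,4],D["frame"][l==i].mean(0).round())
    ck=reg&(abs(P[...,2]-.014)<.01)&(hsv[...,2]>130)&(hsv[...,1]<170)
    ck=cv2.morphologyEx(ck.astype(np.uint8),cv2.MORPH_OPEN,np.ones((3,3)))
    nn,l,st,ce=cv2.connectedComponentsWithStats(ck)
    for i in range(1,nn):
        if st[i,4]>100: print(n,"cork",P[l==i].mean(0).round(4),st[i,4],ce[i].round())
    t=D["P"][(abs(P[...,2])<.02)&(abs(P[...,1])<.3)&(P[...,0]>.3)&(P[...,0]<.36)]; print("table z",np.median(t[:,2]))
E
```

```text
bottle top [ 0.4738 -0.2484  0.1442] [ 0.47342389 -0.24935486] 91 0.154 | scene fit [ 0.47168363 -0.24617108] 0.02617867835830241 961
mill top [0.4517 0.0928 0.1183] [0.45204808 0.09335047] 111 0.128 | scene fit [0.44984471 0.09605059] 0.01765749366373159 107
spice top [ 0.4442 -0.0651  0.0969] [ 0.44419777 -0.06506922] 201 0.104 | scene fit [ 0.44169577 -0.0633422 ] 0.02359028736864802 451
mustard top [0.4494 0.2392 0.0571] [0.45031512 0.23918344] 292 0.065 | scene fit [0.44686481 0.24247234] 0.028476288165765286 178
cup top [0.5119 0.3961 0.0595] [0.51309494 0.39787393] 331 0.068 | scene fit [0.50585397 0.39134841] 0.030053386797252536 422
top block [0.5911 0.2113 0.0582] 37 [219. 206. 207.]
top block [0.4498 0.2391 0.0577] 269 [65. 45. 35.]
top block [0.3567 0.2671 0.0576] 73 [ 79. 172. 170.]
top cork [0.3832 0.0077 0.0127] 189 [284. 242.]
table z -0.00030249062619192024
scene block [0.5884 0.2126 0.0571] 31 [213. 205. 201.]
scene block [0.4448 0.2385 0.0575] 172 [50. 47. 46.]
scene block [0.3554 0.2667 0.0577] 28 [ 10. 179. 175.]
scene block [0.4434 0.0834 0.0593] 85 [169. 139.  94.]
scene block [ 0.4318 -0.0778  0.0594] 108 [139. 137. 132.]
scene block [ 0.4461 -0.2424  0.0603] 27 [176.  30.   7.]
scene cork [0.4374 0.0792 0.0142] 111 [235. 242.]
scene cork [0.3803 0.006  0.012 ] 185 [230. 263.]
table z 0.0003304894011621484
```

View pics/crop.png

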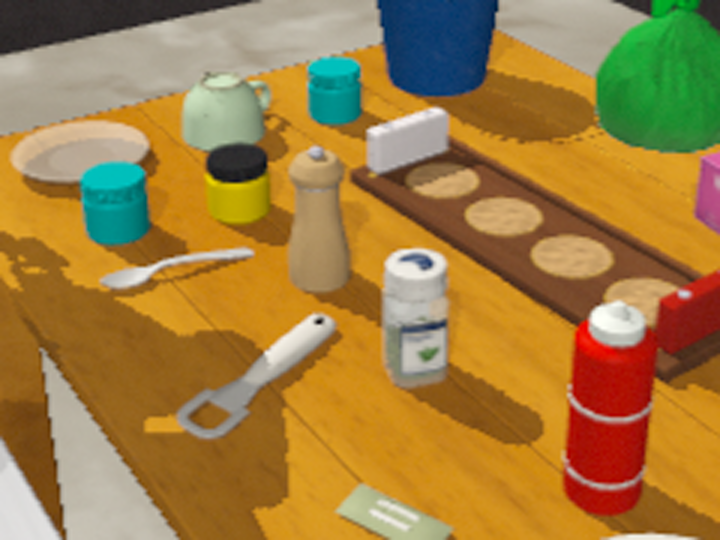

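The crop confirms mustard: yellow body, black lid at scene (209,211). The two turquoise jars are the look-alikes. Now the board.

```bash
python3 - <<'E'
from h import *
T=np.load("top.npz");S=np.load("scene.npz")
for n,D in(("top",T),("scene",S)):
    hsv=cv2.cvtColor(D["frame"],cv2.COLOR_RGB2HSV); P=D["P"]
    reg=(P[...,0]>.53)&(P[...,0]<.72)&(P[...,1]>-.26)&(P[...,1]<.26)
    top=reg&(P[...,2]>.054)&(P[...,2]<.066)
    nn,l,st,ce=cv2.connectedComponentsWithStats(top.astype(np.uint8))
    for i in range(1,nn):
        if st[i,4]>15:
            p=P[l==i]; print(n,"block",p.mean(0).round(4),((p.min(0)+p.max(0))/2).round(4),st[i,4],D["frame"][l==i].mean(0).round())
    for t in (110,130):
        ck=reg&(abs(P[...,2]-.014)<.006)&(hsv[...,2]>t)&(hsv[...,1]<150)
        nn,l,st,ce=cv2.connectedComponentsWithStats(ck.astype(np.uint8))
        for i in range(1,nn):
            if st[i,4]>60:
                p=P[l==i]; print(n,t,"cork",p.mean(0).round(4),((p.min(0)+p.max(0))/2).round(4),np.ptp(p,0).round(3),st[i,4],ce[i].round())
    b=reg&(abs(P[...,2]-.014)<.006); p=P[b]; print("board bbox",cv2.minAreaRect((p[:,:2]*1000).astype(np.float32)))
E
```

```text
top block [ 0.6505 -0.164   0.0587] [ 0.6504 -0.1643  0.06  ] 163 [169.  65.  59.]
top block [0.6255 0.2136 0.0586] [0.6261 0.2142 0.0589] 160 [226. 214. 215.]
top 110 cork [0.6258 0.228  0.0137] [0.6308 0.2198 0.014 ] [0.097 0.035 0.012] 62 [214. 165.]
top 110 cork [ 0.6438 -0.0195  0.0141] [ 0.6436 -0.018   0.014 ] [0.073 0.07  0.012] 366 [293. 160.]
top 110 cork [ 0.6498 -0.1086  0.0142] [ 0.6501 -0.1095  0.014 ] [0.073 0.07  0.012] 353 [321. 159.]
top 110 cork [0.6382 0.0713 0.0141] [0.6384 0.0711 0.0141] [0.072 0.07  0.012] 353 [264. 161.]
top 110 cork [0.6321 0.1601 0.0142] [0.6319 0.161  0.0139] [0.073 0.067 0.012] 342 [236. 163.]
top 130 cork [ 0.6438 -0.0195  0.0141] [ 0.6436 -0.018   0.014 ] [0.073 0.07  0.012] 366 [293. 160.]
top 130 cork [ 0.6497 -0.1085  0.0142] [ 0.6501 -0.1095  0.014 ] [0.073 0.07  0.012] 352 [321. 159.]
top 130 cork [0.6382 0.0713 0.0141] [0.6384 0.0711 0.0141] [0.072 0.07  0.012] 353 [264. 161.]
top 130 cork [0.6327 0.1524 0.0144] [0.6323 0.1534 0.0139] [0.072 0.051 0.012] 249 [238. 163.]
board bbox ((623.1500854492188, 16.678909301757812), (474.7765
[... 421 characters left out ...]
rk [ 0.6409 -0.0172  0.0148] [ 0.6414 -0.0172  0.0143] [0.073 0.067 0.006] 280 [320. 235.]
scene 110 cork [ 0.647  -0.0967  0.0148] [ 0.6515 -0.1034  0.0147] [0.067 0.062 0.006] 188 [343. 248.]
scene 130 cork [0.6295 0.1596 0.0146] [0.6313 0.1609 0.0149] [0.071 0.063 0.006] 191 [278. 210.]
scene 130 cork [0.6356 0.0729 0.0147] [0.6359 0.0737 0.0148] [0.073 0.075 0.006] 244 [298. 222.]
scene 130 cork [ 0.6409 -0.0172  0.0148] [ 0.6414 -0.0172  0.0143] [0.073 0.067 0.006] 280 [320. 235.]
scene 130 cork [ 0.647  -0.0967  0.0148] [ 0.6515 -0.1034  0.0147] [0.067 0.062 0.006] 188 [343. 248.]
board bbox ((636.9921875, 26.95635986328125), (124.54627227783203, 420.68182373046875), 3.980515480041504)
```

Poses are good enough. Plan: mustard → disc 4 (by the white block), spice jar → disc 3, mill → disc 2, bottle → disc 1. I'll start with the mustard at the present yaw, which keeps the fingers clear of the turquoise jar.

```bash
cat >> h.py <<'E'
OBJ=dict(bottle=(.4726,-.2476),mill=(.4508,.0945),spice=(.443,-.0642),mustard=(.4482,.241))
DISC=dict(bottle=(.6485,-.108),mill=(.6424,-.0184),spice=(.637,.0722),mustard=(.6307,.161))
def go(xy,z,yaw=None):
    s=telemetry.observe(); R=s["tool_rot"]; p=s["position"]
    a=np.degrees(np.arctan2(R[1,1],R[0,1]))
    print("t",round(s["time_s"],2),"pos",p.round(4),"yaw",a.round(2),"tilt",R[:,2].round(3),"w",round(s["grip_width"],4))
    print(" shift now (mm)",((np.array([*xy,z])-p)@R*1000).round(1))
    if yaw is not None:   # turn first, then shift
        c,n=np.cos(np.radians(yaw)),np.sin(np.radians(yaw))
        Y=np.array([c,n,0]);Z=np.array([0,0,-1]);R2=np.c_[np.cross(Y,Z),Y,Z]
        print(" turn z",round(a-yaw,2),"then shift",((np.array([*xy,z])-p)@R2*1000).round(1))
E
python3 -c "
from h import *
go(OBJ['mustard'],.12)"
```

```text
t 0.1 pos [0.1644 0.5246 0.2308] yaw 72.59 tilt [-0.001 -0.001 -1.   ] w 0.0857
 shift now (mm) [-355.7 -185.6  110.9]
```

Request:
apply_moves --pt "-35 -18 0 0 0 0 1" --pt "-36 -19 0 0 0 0 1" --pt "-36 -19 0 0 0 0 1" --pt "-36 -19 0 0 0 0 1" --pt "-36 -19 0 0 0 0 1" --pt "-36 -19 11 0 0 0 1" --pt "-36 -19 20 0 0 0 1" --pt "-36 -18 20 0 0 0 1" --pt "-36 -18 30 0 0 0 1" --pt "-32 -17 30 0 0 0 1" --pt "0 0 0 0 0 0 1" --pt "0 0 0 0 0 0 1" --grip_force 50

```text
time_s: 1.6
position: [0.4477, 0.2425, 0.1207]
tool_rot: [[-0.954, 0.299, -0.0], [0.299, 0.954, 0.0], [0.0, 0.0, -1.0]]
ft_force: [-0.5, -0.4, -0.3]
grip_width: 0.0852
gripper_force: 0.0
```

```bash
python3 - <<'E'
from h import *
s=telemetry.observe(); d=get_image("wrist"); P=cloud(d,s); z=d["z_map"]
cv2.imwrite("pics/w1.png",d["frame"][...,::-1])
m=(z>0)&(P[...,2]>.05)&(P[...,2]<.065)
n,l,st,ce=cv2.connectedComponentsWithStats(m.astype(np.uint8))
for i in range(1,n):
    if st[i,4]>200:
        p=P[l==i][:,:2]; (c,r)=cv2.minEnclosingCircle((p*1000).astype(np.float32)); print(ce[i].round(),p.mean(0).round(4),np.round(c,1),round(r,1),st[i,4])
go(OBJ["mustard"],.010)
E
```

```text
[247.  37.] [0.3411 0.2691] [338.1 270. ] 29.3 6353
[258. 206.] [0.4482 0.2425] [449.8 241.9] 29.6 4779
[479. 222.] [0.5065 0.3904] [512.1 398.6] 34.2 5104
[ 89. 254.] [0.4455 0.11  ] [451.7  97.2] 21.8 935
[449. 373.] [0.6391 0.3523] [638.7 355.5] 13.4 272
t 1.65 pos [0.4476 0.2428 0.121 ] yaw 72.64 tilt [ 0.001  0.    -1.   ] w 0.0856
 shift now (mm) [ -1.   -1.6 111. ]
```

View pics/w1.png

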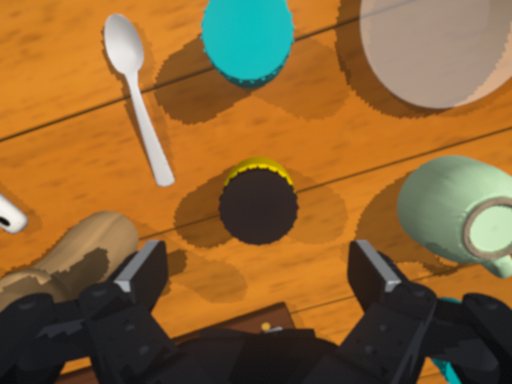

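The wrist picture shows the black lid with its yellow rim at (258,206), turquoise jar at (247,37) clear of the fingers, cup at (460,215) on the right, clear. Wrist fit (0.449, 0.242) agrees. Descend and grip.

Request:
apply_moves --pt "-1 -1 28 0 0 0 1" --pt "0 0 28 0 0 0 1" --pt "0 0 28 0 0 0 1" --pt "0 0 25 0 0 0 1" --pt "0 0 0 0 0 0 1" --pt "0 0 0 0 0 0 0.4" --pt "0 0 0 0 0 0 0.4" --pt "0 0 0 0 0 0 0.4" --pt "0 0 0 0 0 0 0.4" --pt "0 0 0 0 0 0 0.4" --pt "0 0 0 0 0 0 0.4" --pt "0 0 0 0 0 0 0.4"

```text
time_s: 3.15
position: [0.4493, 0.2414, 0.0133]
tool_rot: [[-0.954, 0.299, 0.003], [0.299, 0.954, 0.001], [-0.003, 0.002, -1.0]]
ft_force: [-3.3, 1.4, 9.7]
grip_width: 0.0585
gripper_force: 52.2
```

```bash
python3 -c "
from h import *
go(DISC['mustard'],.10,3.8); print(telemetry.observe()['gripper_force'])"
```

```text
t 3.15 pos [0.4493 0.2414 0.0133] yaw 72.6 tilt [ 0.003  0.001 -1.   ] w 0.0585
 shift now (mm) [-197.4  -22.3  -86.2]
 turn z 68.8 then shift [-92.3 175.7 -86.7]
52.225128365680575
```

Request:
apply_moves --pt "0 0 -30 0 0 0 0.4" --pt "0 0 -30 0 0 0 0.4" --pt "0 0 -27 0 0 9.8 0.4" --pt "0 0 0 0 0 9.8 0.4" --pt "0 0 0 0 0 9.8 0.4" --pt "0 0 0 0 0 9.8 0.4" --pt "0 0 0 0 0 9.8 0.4" --pt "0 0 0 0 0 9.8 0.4" --pt "0 0 0 0 0 10 0.4" --pt "-30 58 0 0 0 0 0.4" --pt "-30 58 0 0 0 0 0.4" --pt "-30 58 0 0 0 0 0.4"

```text
time_s: 4.65
position: [0.622, 0.1651, 0.0995]
tool_rot: [[-0.066, 0.998, 0.001], [0.998, 0.066, 0.0], [0.0, 0.001, -1.0]]
ft_force: [0.9, 0.7, -2.0]
grip_width: 0.0584
gripper_force: 55.1
```

```bash
python3 -c "
from h import *
go(DISC['mustard'],.0285,3.8)"
```

```text
t 4.65 pos [0.622  0.1651 0.0995] yaw 3.81 tilt [ 0.001  0.    -1.   ] w 0.0584
 shift now (mm) [-4.7  8.3 71. ]
 turn z 0.01 then shift [-4.7  8.4 71. ]
```

Request:
apply_moves --pt "-2 2 0 0 0 0 0.4" --pt "0 0 0 0 0 0 0.4" --pt "0 0 25 0 0 0 0.4" --pt "0 0 25 0 0 0 0.4" --pt "0 0 15 0 0 0 0.4" --pt "0 0 0 0 0 0 0.4" --pt "0 0 0 0 0 0 0.4"

```text
time_s: 5.52
position: [0.6229, 0.1643, 0.0345]
tool_rot: [[-0.067, 0.998, 0.002], [0.998, 0.067, 0.0], [-0.0, 0.002, -1.0]]
ft_force: [-0.9, -1.4, -1.7]
grip_width: 0.0581
gripper_force: 55.2
```

```bash
python3 -c "
from h import *
go(DISC['mustard'],.0285,3.8)
d=get_image('scene');cv2.imwrite('pics/s2.png',cv2.resize(d['frame'][130:310,130:400,::-1],None,fx=2,fy=2))"
```

```text
t 5.53 pos [0.6229 0.1643 0.0345] yaw 3.81 tilt [ 0.002  0.    -1.   ] w 0.0581
 shift now (mm) [-3.8  7.5  6. ]
 turn z 0.01 then shift [-3.8  7.5  6. ]
```

View pics/s2.png

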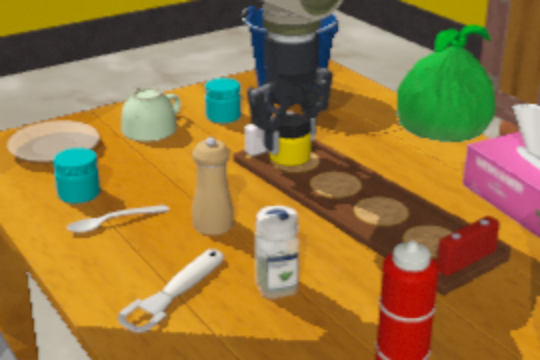

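The mustard jar hangs upright in the gripper over the disc by the white block, crop (290,145). Correct the rest and set it down.

Request:
apply_moves --pt "-4 7.5 0 0 0 0 0.4" --pt "0 0 3 0 0 0 0.4" --pt "0 0 3 0 0 0 0.4" --pt "0 0 0 0 0 0 0.4"

```text
time_s: 6.08
position: [0.6304, 0.1605, 0.0274]
tool_rot: [[-0.066, 0.998, 0.0], [0.998, 0.066, -0.0], [-0.0, 0.0, -1.0]]
ft_force: [0.1, -0.9, 0.7]
grip_width: 0.058
gripper_force: 55.4
```

```bash
python3 -c "
from h import *
go(DISC['mustard'],.0275,3.8); print(telemetry.observe()['ft_force'])"
```

```text
t 6.08 pos [0.6304 0.1605 0.0274] yaw 3.79 tilt [ 0. -0. -1.] w 0.058
 shift now (mm) [ 0.5  0.3 -0.1]
 turn z -0.01 then shift [ 0.5  0.3 -0.1]
[ 0.12565964 -0.90334359  0.73434524]
```

Request:
apply_moves --pt "0 0 1 0 0 0 0.4" --pt "0 0 0 0 0 0 0.6" --pt "0 0 0 0 0 0 0.83" --pt "0 0 0 0 0 0 0.83" --pt "0 0 0 0 0 0 0.83" --pt "0 0 -15 0 0 0 0.83" --pt "0 0 -30 0 0 0 0.83" --pt "0 0 -40 0 0 0 1" --pt "0 0 -45 0 0 0 1" --pt "0 0 -45 0 0 0 1" --pt "0 0 0 0 0 0 1"

```text
time_s: 7.45
position: [0.6315, 0.1607, 0.2065]
tool_rot: [[-0.066, 0.998, 0.009], [0.998, 0.066, 0.001], [0.0, 0.009, -1.0]]
ft_force: [-0.6, 0.0, -0.1]
grip_width: 0.0855
gripper_force: 0.0
```

```bash
python3 -c "
from h import *
go(OBJ['spice'],.039,3.8)"
```

```text
t 7.45 pos [0.6315 0.1607 0.2065] yaw 3.8 tilt [ 0.009  0.001 -1.   ] w 0.0855
 shift now (mm) [-211.9 -204.5  165.7]
 turn z 0.0 then shift [-211.9 -203.   167.5]
```

Request:
apply_moves --pt "-20 -19 0 0 0 0 1" --pt "-30 -29 0 0 0 0 1" --pt "-30 -29 0 0 0 0 1" --pt "-30 -29 0 0 0 0 1" --pt "-30 -29 0 0 0 0 1" --pt "-30 -29 0 0 0 0 1" --pt "-30 -29 0 0 0 0 1" --pt "-12 -10 30 0 0 0 1" --pt "0 0 40 0 0 0 1" --pt "0 0 0 0 0 0 1" --pt "0 0 0 0 0 0 1"

```text
time_s: 8.82
position: [0.4423, -0.0645, 0.1324]
tool_rot: [[-0.067, 0.998, 0.001], [0.998, 0.067, -0.0], [-0.001, 0.001, -1.0]]
ft_force: [0.2, 0.2, 0.2]
grip_width: 0.0854
gripper_force: 0.0
```

```bash
python3 -c "
from h import *
s=telemetry.observe(); d=get_image('wrist'); P=cloud(d,s)
m=(d['z_map']>0)&(P[...,2]>.085)&(P[...,2]<.105)&(np.linalg.norm(P[...,:2]-OBJ['spice'],axis=-1)<.05)
p=P[m][:,:2]; print(m.sum(),p.mean(0),cv2.minEnclosingCircle((p*1000).astype(np.float32)))
go(OBJ['spice'],.039,3.8)"
```

```text
4149 [ 0.44497782 -0.06100753] ((445.1286315917969, -62.87447738647461), 23.427448272705078)
t 8.88 pos [ 0.4425 -0.0645  0.1326] yaw 3.82 tilt [ 0.002 -0.001 -1.   ] w 0.0857
 shift now (mm) [ 0.4  0.3 93.6]
 turn z 0.02 then shift [ 0.3  0.5 93.6]
```

Request:
apply_moves --pt "1 1 24 0 0 0 1" --pt "0 0 25 0 0 0 1" --pt "0 0 25 0 0 0 1" --pt "0 0 19 0 0 0 1" --pt "0 0 0 0 0 0 1" --pt "0 0 0 0 0 0 0.25" --pt "0 0 0 0 0 0 0.25" --pt "0 0 0 0 0 0 0.25" --pt "0 0 0 0 0 0 0.25" --pt "0 0 0 0 0 0 0.25" --pt "0 0 0 0 0 0 0.25" --pt "0 0 0 0 0 0 0.25"

```text
time_s: 10.38
position: [0.4435, -0.0636, 0.0396]
tool_rot: [[-0.066, 0.998, 0.003], [0.998, 0.066, -0.001], [-0.001, 0.002, -1.0]]
ft_force: [-0.3, -0.1, 8.2]
grip_width: 0.0488
gripper_force: 50.1
```

```bash
python3 -c "
from h import *
go(DISC['spice'],.12,3.8)"
```

```text
t 10.38 pos [ 0.4435 -0.0636  0.0396] yaw 3.79 tilt [ 0.003 -0.001 -1.   ] w 0.0488
 shift now (mm) [122.6 202.3 -80. ]
 turn z -0.01 then shift [122.7 202.1 -80.4]
```

Request:
apply_moves --pt "0 0 -30 0 0 0 0.25" --pt "0 0 -30 0 0 0 0.25" --pt "0 0 -20 0 0 0 0.25" --pt "17.5 29 0 0 0 0 0.25" --pt "17.5 29 0 0 0 0 0.25" --pt "17.5 29 0 0 0 0 0.25" --pt "17.5 29 0 0 0 0 0.25" --pt "17.5 29 0 0 0 0 0.25" --pt "17.5 29 0 0 0 0 0.25" --pt "17.5 28 0 0 0 0 0.25" --pt "0 0 0 0 0 0 0.25" --pt "0 0 0 0 0 0 0.25"

```text
time_s: 11.88
position: [0.6356, 0.072, 0.1184]
tool_rot: [[-0.066, 0.998, -0.001], [0.998, 0.066, -0.0], [-0.0, -0.001, -1.0]]
ft_force: [-0.2, -0.5, -0.3]
grip_width: 0.0493
gripper_force: 52.4
```

```bash
python3 -c "
from h import *
go(DISC['spice'],.0546,3.8)"
```

```text
t 11.88 pos [0.6356 0.072  0.1184] yaw 3.79 tilt [-0.001 -0.    -1.   ] w 0.0493
 shift now (mm) [ 0.1  1.5 63.8]
 turn z -0.01 then shift [ 0.1  1.4 63.8]
```

Request:
apply_moves --pt "0 1 20 0 0 0 0.25" --pt "0 0 20 0 0 0 0.25" --pt "0 0 15 0 0 0 0.25" --pt "0 0 6 0 0 0 0.25" --pt "0 0 3 0 0 0 0.25" --pt "0 0 0 0 0 0 0.25" --pt "0 0 0 0 0 0 0.25"

```text
time_s: 12.75
position: [0.6374, 0.0723, 0.0549]
tool_rot: [[-0.066, 0.998, 0.001], [0.998, 0.066, -0.0], [-0.0, 0.001, -1.0]]
ft_force: [-0.7, 0.4, -1.6]
grip_width: 0.0487
gripper_force: 52.4
```

```bash
python3 -c "
from h import *
go(DISC['spice'],.0536,3.8)"
```

```text
t 12.75 pos [0.6374 0.0723 0.0549] yaw 3.8 tilt [ 0.001 -0.    -1.   ] w 0.0487
 shift now (mm) [-0.1 -0.4  1.3]
 turn z -0.0 then shift [-0.1 -0.4  1.3]
```

Request:
apply_moves --pt "0 0 1 0 0 0 0.25" --pt "0 0 0 0 0 0 0.5" --pt "0 0 0 0 0 0 0.8" --pt "0 0 0 0 0 0 0.8" --pt "0 0 0 0 0 0 0.8" --pt "0 0 -15 0 0 0 0.8" --pt "0 0 -35 0 0 0 0.8" --pt "0 0 -45 0 0 0 1" --pt "0 0 -45 0 0 0 1" --pt "0 0 -10 0 0 0 1" --pt "0 0 0 0 0 0 1"

```text
time_s: 14.12
position: [0.6371, 0.0723, 0.2039]
tool_rot: [[-0.066, 0.998, 0.001], [0.998, 0.066, -0.0], [-0.0, 0.001, -1.0]]
ft_force: [0.2, -0.6, -0.1]
grip_width: 0.0853
gripper_force: 0.0
```

```bash
python3 -c "
from h import *
go(OBJ['mill'],.064,3.8)"
```

```text
t 14.12 pos [0.6371 0.0723 0.2039] yaw 3.8 tilt [ 0.001 -0.    -1.   ] w 0.0853
 shift now (mm) [  34.5 -184.6  139.7]
 turn z -0.0 then shift [  34.5 -184.5  139.9]
```

Request:
apply_moves --pt "5 -25 0 0 0 0 1" --pt "6 -32 0 0 0 0 1" --pt "6 -32 0 0 0 0 1" --pt "6 -32 0 0 0 0 1" --pt "6 -32 0 0 0 0 1" --pt "5.5 -31.5 20 0 0 0 1" --pt "0 0 25 0 0 0 1" --pt "0 0 0 0 0 0 1" --pt "0 0 0 0 0 0 1"

```text
time_s: 15.25
position: [0.4512, 0.0944, 0.1585]
tool_rot: [[-0.066, 0.998, -0.0], [0.998, 0.066, 0.0], [0.0, -0.0, -1.0]]
ft_force: [-0.4, -0.3, 1.1]
grip_width: 0.0855
gripper_force: 0.0
```

```bash
python3 -c "
from h import *
s=telemetry.observe(); d=get_image('wrist'); P=cloud(d,s)
m=(d['z_map']>0)&(P[...,2]>.095)&(P[...,2]<.13)&(np.linalg.norm(P[...,:2]-OBJ['mill'],axis=-1)<.04)
p=P[m][:,:2]; print(m.sum(),p.mean(0),cv2.minEnclosingCircle((p*1000).astype(np.float32)))
go(OBJ['mill'],.064,3.8)"
```

```text
3573 [0.45268337 0.09968975] ((452.946044921875, 95.89668273925781), 23.471637725830078)
t 15.3 pos [0.4513 0.0944 0.1587] yaw 3.79 tilt [ 0.001 -0.    -1.   ] w 0.0855
 shift now (mm) [ 0.1 -0.6 94.7]
 turn z -0.01 then shift [ 0.1 -0.5 94.7]
```

Request:
apply_moves --pt "1 0.5 24 0 0 0 1" --pt "0 0 25 0 0 0 1" --pt "0 0 25 0 0 0 1" --pt "0 0 20 0 0 0 1" --pt "0 0 0 0 0 0 1" --pt "0 0 0 0 0 0 0.15" --pt "0 0 0 0 0 0 0.15" --pt "0 0 0 0 0 0 0.15" --pt "0 0 0 0 0 0 0.15" --pt "0 0 0 0 0 0 0.15" --pt "0 0 0 0 0 0 0.15" --pt "0 0 0 0 0 0 0.15"

```text
time_s: 16.8
position: [0.4519, 0.0955, 0.0654]
tool_rot: [[-0.066, 0.998, 0.002], [0.998, 0.066, -0.0], [-0.0, 0.002, -1.0]]
ft_force: [-0.9, -0.0, 7.4]
grip_width: 0.0448
gripper_force: 49.4
```

```bash
python3 -c "
from h import *
go(DISC['mill'],.13,3.8)"
```

```text
t 16.8 pos [0.4519 0.0955 0.0654] yaw 3.79 tilt [ 0.002 -0.    -1.   ] w 0.0448
 shift now (mm) [-126.3  182.7  -64.1]
 turn z -0.01 then shift [-126.3  182.5  -64.6]
```

```bash
python3 -c "
from h import *
d=get_image('scene');cv2.imwrite('pics/s3.png',cv2.resize(d['frame'][150:270,170:350,::-1],None,fx=4,fy=4,interpolation=cv2.INTER_CUBIC)); s=telemetry.observe();print(s['grip_width'],s['gripper_force'])"
```

```text
0.044703144109322496 49.42747877910733
```

View pics/s3.png

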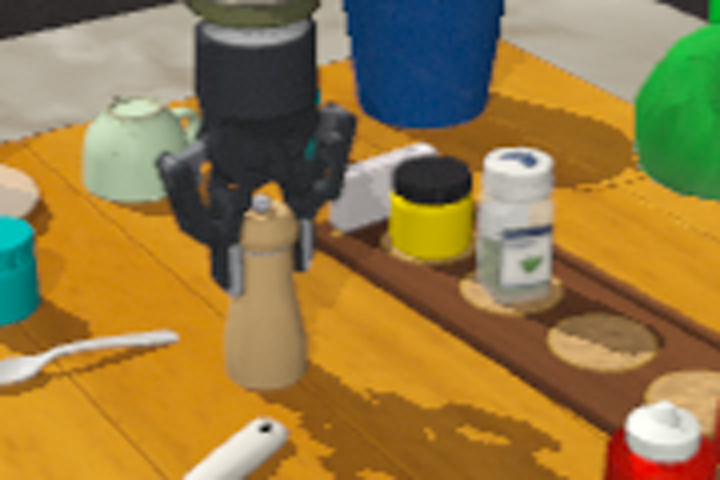

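The pads catch the underside of the mill's head (crop (265,235)); the width of 44.8 mm confirms it. I'll open, go lower and grip again.

Request:
apply_moves --pt "0 0 0 0 0 0 0.8" --pt "0 0 0 0 0 0 0.8" --pt "0 0 0 0 0 0 0.8" --pt "0 0 8 0 0 0 0.8" --pt "0 0 0 0 0 0 0.8" --pt "0 0 0 0 0 0 0.15" --pt "0 0 0 0 0 0 0.15" --pt "0 0 0 0 0 0 0.15" --pt "0 0 0 0 0 0 0.15" --pt "0 0 0 0 0 0 0.15" --pt "0 0 0 0 0 0 0.15" --pt "0 0 0 0 0 0 0.15"

```text
time_s: 18.35
position: [0.4514, 0.0955, 0.0565]
tool_rot: [[-0.066, 0.998, 0.0], [0.998, 0.066, -0.0], [-0.0, 0.0, -1.0]]
ft_force: [0.5, -0.1, 5.6]
grip_width: 0.0418
gripper_force: 39.7
```

Request:
apply_moves --pt "0 0 0 0 0 0 0.15" --pt "0 0 -20 0 0 0 0.15" --pt "0 0 -30 0 0 0 0.15" --pt "0 0 -25 0 0 0 0.15" --pt "-18 26 0 0 0 0 0.15" --pt "-18 26 0 0 0 0 0.15" --pt "-18 26 0 0 0 0 0.15" --pt "-18 26 0 0 0 0 0.15" --pt "-18 26 0 0 0 0 0.15" --pt "-18 26 0 0 0 0 0.15" --pt "-18 26 0 0 0 0 0.15" --pt "0 0 0 0 0 0 0.15"

```text
time_s: 19.85
position: [0.6418, -0.0192, 0.1298]
tool_rot: [[-0.065, 0.998, -0.001], [0.998, 0.065, 0.0], [0.0, -0.001, -1.0]]
ft_force: [-0.5, 1.2, -2.4]
grip_width: 0.042
gripper_force: 42.9
```

```bash
python3 -c "
from h import *
go(DISC['mill'],.0715,3.8)
d=get_image('scene');cv2.imwrite('pics/s4.png',cv2.resize(d['frame'][130:280,200:400,::-1],None,fx=3,fy=3,interpolation=cv2.INTER_CUBIC))"
```

```text
t 19.85 pos [ 0.6418 -0.0192  0.1298] yaw 3.72 tilt [-0.001  0.    -1.   ] w 0.042
 shift now (mm) [ 0.8  0.7 58.3]
 turn z -0.08 then shift [ 0.8  0.6 58.3]
```

View pics/s4.png

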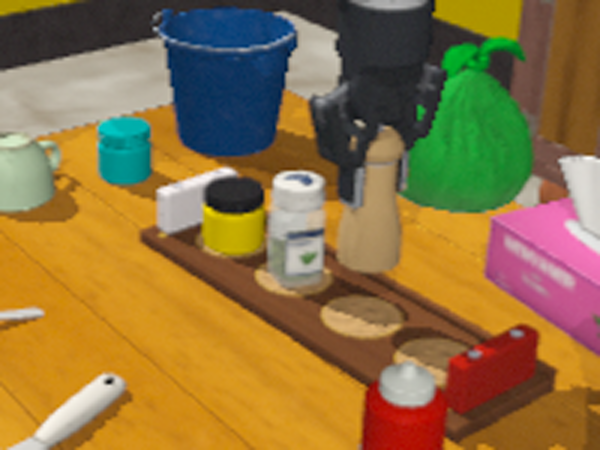

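The mill hangs upright (370,200) over the second disc (363,317); mustard (234,215) and spice jar (298,230) stand upright on theirs. Lower it.

Request:
apply_moves --pt "0 0 20 0 0 0 0.15" --pt "0 0 20 0 0 0 0.15" --pt "0 0 11 0 0 0 0.15" --pt "0 0 4 0 0 0 0.15" --pt "0 0 2 0 0 0 0.15" --pt "0 0 0 0 0 0 0.15" --pt "0 0 0 0 0 0 0.15"

```text
time_s: 20.78
position: [0.6414, -0.0182, 0.0748]
tool_rot: [[-0.066, 0.998, 0.001], [0.998, 0.066, -0.0], [-0.0, 0.001, -1.0]]
ft_force: [0.1, -0.5, -1.9]
grip_width: 0.0423
gripper_force: 42.9
```

```bash
python3 -c "
from h import *
go(DISC['mill'],.0710,3.8);print(telemetry.observe()['ft_force'])"
```

```text
t 20.77 pos [ 0.6414 -0.0182  0.0748] yaw 3.79 tilt [ 0.001 -0.    -1.   ] w 0.0423
 shift now (mm) [-0.3  1.   3.8]
 turn z -0.01 then shift [-0.3  1.   3.8]
[ 0.11243832 -0.47529684 -1.88713189]
```

Request:
apply_moves --pt "0 0.5 2 0 0 0 0.15" --pt "0 0 1.5 0 0 0 0.15" --pt "0 0 0 0 0 0 0.15" --pt "0 0 0 0 0 0 0.4" --pt "0 0 0 0 0 0 0.85" --pt "0 0 0 0 0 0 0.85" --pt "0 0 0 0 0 0 0.85" --pt "0 0 -15 0 0 0 0.85" --pt "0 0 -35 0 0 0 0.85" --pt "0 0 -45 0 0 0 1" --pt "0 0 -45 0 0 0 1" --pt "0 0 0 0 0 0 1"

```text
time_s: 22.28
position: [0.6429, -0.0183, 0.216]
tool_rot: [[-0.066, 0.998, 0.009], [0.998, 0.066, -0.002], [-0.002, 0.009, -1.0]]
ft_force: [-0.2, -0.0, -0.1]
grip_width: 0.0854
gripper_force: 0.0
```

```bash
python3 -c "
from h import *
go(OBJ['bottle'],.0913,3.8)"
```

```text
t 22.27 pos [ 0.6429 -0.0183  0.216 ] yaw 3.8 tilt [ 0.009 -0.002 -1.   ] w 0.0854
 shift now (mm) [-217.2 -186.2  123.6]
 turn z 0.0 then shift [-217.5 -185.1  124.7]
```

Request:
apply_moves --pt "-27 -23 0 0 0 0 1" --pt "-32 -27 0 0 0 0 1" --pt "-32 -27 0 0 0 0 1" --pt "-32 -27 0 0 0 0 1" --pt "-32 -27 0 0 0 0 1" --pt "-32 -27 0 0 0 0 1" --pt "-30.5 -27 0 0 0 0 1" --pt "0 0 25 0 0 0 1" --pt "0 0 0 0 0 0 1" --pt "0 0 0 0 0 0 1"

```text
time_s: 23.52
position: [0.4718, -0.2472, 0.1864]
tool_rot: [[-0.067, 0.998, 0.0], [0.998, 0.067, -0.0], [-0.0, 0.0, -1.0]]
ft_force: [0.3, 0.5, -1.0]
grip_width: 0.0856
gripper_force: 0.0
```

```bash
python3 -c "
from h import *
s=telemetry.observe(); d=get_image('wrist'); P=cloud(d,s)
m=(d['z_map']>0)&(P[...,2]>.1)&(P[...,2]<.16)&(np.linalg.norm(P[...,:2]-OBJ['bottle'],axis=-1)<.04)
p=P[m][:,:2]; print(m.sum(),p.mean(0),cv2.minEnclosingCircle((p*1000).astype(np.float32)))
go(OBJ['bottle'],.0913,3.8)"
```

```text
4530 [ 0.47377409 -0.24135379] ((474.0991516113281, -246.95916748046875), 26.94339942932129)
t 23.57 pos [ 0.4719 -0.2472  0.1866] yaw 3.84 tilt [ 0.001 -0.001 -1.   ] w 0.0853
 shift now (mm) [-0.4  0.6 95.3]
 turn z 0.04 then shift [-0.5  0.6 95.3]
```

Request:
apply_moves --pt "0 1.3 24 0 0 0 1" --pt "0 0 25 0 0 0 1" --pt "0 0 25 0 0 0 1" --pt "0 0 21 0 0 0 1" --pt "0 0 0 0 0 0 1" --pt "0 0 0 0 0 0 0.3" --pt "0 0 0 0 0 0 0.3" --pt "0 0 0 0 0 0 0.3" --pt "0 0 0 0 0 0 0.3" --pt "0 0 0 0 0 0 0.3" --pt "0 0 0 0 0 0 0.3" --pt "0 0 0 0 0 0 0.3"

```text
time_s: 25.08
position: [0.4733, -0.2477, 0.0923]
tool_rot: [[-0.066, 0.998, 0.002], [0.998, 0.066, -0.002], [-0.002, 0.002, -1.0]]
ft_force: [-0.2, 1.2, 5.7]
grip_width: 0.0526
gripper_force: 52.3
```

```bash
python3 -c "
from h import *
go(DISC['bottle'],.175,3.8)"
```

```text
t 25.07 pos [ 0.4733 -0.2477  0.0923] yaw 3.8 tilt [ 0.002 -0.002 -1.   ] w 0.0526
 shift now (mm) [127.6 184.2 -82.6]
 turn z -0.0 then shift [127.8 184.  -82.7]
```

Request:
apply_moves --pt "0 0 -25 0 0 0 0.3" --pt "0 0 -30 0 0 0 0.3" --pt "0 0 -28 0 0 0 0.3" --pt "18 26 0 0 0 0 0.3" --pt "18 26 0 0 0 0 0.3" --pt "18 26 0 0 0 0 0.3" --pt "18 26 0 0 0 0 0.3" --pt "18 26 0 0 0 0 0.3" --pt "18 26 0 0 0 0 0.3" --pt "18 26 0 0 0 0 0.3" --pt "2 2 0 0 0 0 0.3" --pt "0 0 0 0 0 0 0.3"

```text
time_s: 26.58
position: [0.6475, -0.1076, 0.1739]
tool_rot: [[-0.066, 0.998, -0.001], [0.998, 0.066, -0.0], [-0.0, -0.001, -1.0]]
ft_force: [-0.4, -0.0, -2.2]
grip_width: 0.0523
gripper_force: 53.6
```

```bash
python3 -c "
from h import *
go(DISC['bottle'],.1068,3.8)"
```

```text
t 26.57 pos [ 0.6475 -0.1076  0.1739] yaw 3.8 tilt [-0.001 -0.    -1.   ] w 0.0523
 shift now (mm) [-0.5  1.  67.1]
 turn z 0.0 then shift [-0.5  1.  67.1]
```

Request:
apply_moves --pt "0 0 20 0 0 0 0.3" --pt "0 0 20 0 0 0 0.3" --pt "0 0 18 0 0 0 0.3" --pt "0 0 6 0 0 0 0.3" --pt "0 0 2 0 0 0 0.3" --pt "0 0 0 0 0 0 0.3" --pt "0 0 0 0 0 0 0.3"

```text
time_s: 27.45
position: [0.6481, -0.1075, 0.1085]
tool_rot: [[-0.066, 0.998, 0.001], [0.998, 0.066, -0.0], [-0.0, 0.001, -1.0]]
ft_force: [0.0, 0.1, -1.9]
grip_width: 0.0524
gripper_force: 53.6
```

```bash
python3 -c "
from h import *
go(DISC['bottle'],.1065,3.8);print(telemetry.observe()['ft_force'])"
```

```text
t 27.45 pos [ 0.6481 -0.1075  0.1085] yaw 3.79 tilt [ 0.001 -0.    -1.   ] w 0.0524
 shift now (mm) [-0.5  0.4  2. ]
 turn z -0.01 then shift [-0.5  0.4  2. ]
[ 0.02875964  0.07925331 -1.9389402 ]
```

Request:
apply_moves --pt "0 0 2 0 0 0 0.3" --pt "0 0 0 0 0 0 0.3" --pt "0 0 0 0 0 0 0.6" --pt "0 0 0 0 0 0 0.85" --pt "0 0 0 0 0 0 0.85" --pt "0 0 0 0 0 0 0.85" --pt "0 0 -15 0 0 0 0.85" --pt "0 0 -35 0 0 0 0.85" --pt "0 0 -45 0 0 0 1" --pt "0 0 -20 0 0 0 1" --pt "0 -30 0 0 0 0 1" --pt "0 -40 0 0 0 0 1"

```text
time_s: 28.95
position: [0.5776, -0.1121, 0.2218]
tool_rot: [[-0.067, 0.998, 0.002], [0.998, 0.067, -0.001], [-0.001, 0.002, -1.0]]
ft_force: [0.5, -0.3, 0.2]
grip_width: 0.0852
gripper_force: 0.0
```

Request:
apply_moves --pt "0 -45 0 0 0 0 1" --pt "0 -45 0 0 0 0 1" --pt "0 -40 0 0 0 0 1" --pt "0 0 0 0 0 0 1" --pt "0 0 0 0 0 0 1" --pt "0 0 0 0 0 0 1"

```text
time_s: 29.7
position: [0.4492, -0.1207, 0.221]
tool_rot: [[-0.067, 0.998, 0.001], [0.998, 0.067, -0.0], [-0.0, 0.001, -1.0]]
ft_force: [-0.3, -0.2, 0.3]
grip_width: 0.0855
gripper_force: 0.0
```

```bash
python3 - <<'E'
from h import *
def fit(p):
    A=np.c_[2*p,np.ones(len(p))]; x=np.linalg.lstsq(A,(p**2).sum(1),rcond=None)[0]; return x[:2],np.sqrt(x[2]+x[:2]@x[:2])
by=np.array([-.0665,.9978])
for n in("top","scene"):
    d=get_image(n); P=cloud(d); cv2.imwrite(f"pics/end_{n}.png",cv2.resize(d['frame'][80:280,180:420,::-1],None,fx=3,fy=3,interpolation=cv2.INTER_CUBIC))
    for k,h,(a,b) in (("bottle",.166,(.05,.13)),("mill",.14,(.086,.108)),("spice",.112,(.03,.085)),("mustard",.072,(.024,.05))):
        near=(d["z_map"]>0)&(np.linalg.norm(P[...,:2]-DISC[k],axis=-1)<.042)
        if n=="top": p=P[near&(P[...,2]>h-.012)]; c=(p[:,:2].min(0)+p[:,:2].max(0))/2; r=p[:,2].max()
        else: p=P[near&(P[...,2]>a)&(P[...,2]<b)]; c,r=fit(p[:,:2])
        e=c-DISC[k]; print(n,k,np.round(c,4),"along",(e@by*1000).round(1),"across",(e@[by[1],-by[0]]*1000).round(1),round(float(r),3),len(p))
E
```

```text
top bottle [ 0.6493 -0.11  ] along -2.0 across 0.7 0.171 85
top mill [ 0.6425 -0.0229] along -4.5 across -0.2 0.141 104
top spice [0.6377 0.0706] along -1.6 across 0.6 0.118 190
top mustard [0.6306 0.157 ] along -4.0 across -0.3 0.079 280
scene bottle [ 0.6457 -0.1061] along 2.1 across -2.6 0.026 662
scene mill [ 0.6401 -0.0183] along 0.3 across -2.3 0.017 115
scene spice [0.6348 0.0726] along 0.5 across -2.2 0.023 350
scene mustard [0.6279 0.1614] along 0.6 across -2.7 0.029 170
```

View pics/end_scene.png

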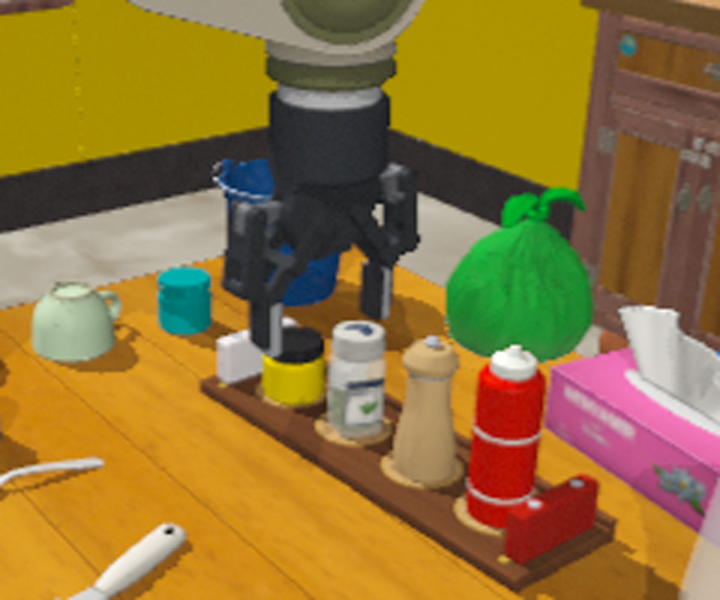

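View pics/end_top.png

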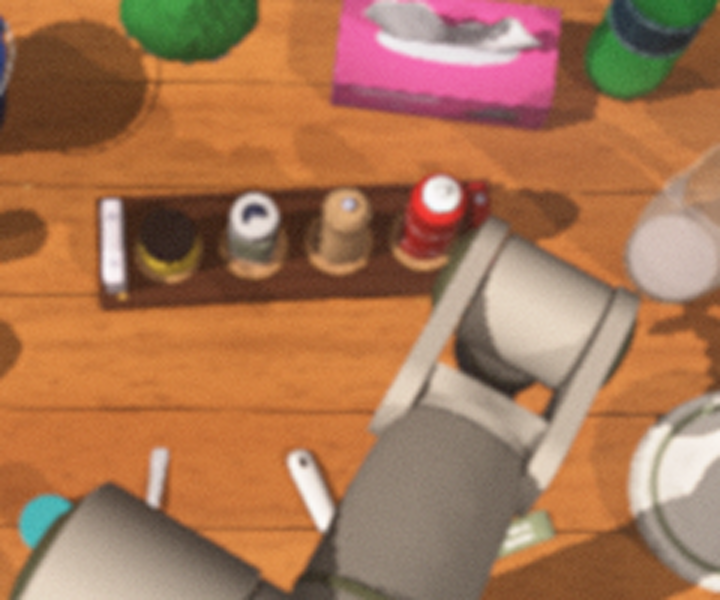

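All four stand upright on their discs in the right order (end_scene: bottle (507,440), mill (428,415), spice jar (357,380), mustard (294,368)). The errors are within about 5 mm, the gripper is clear and the cup is where it was. Handing in.

```bash
python3 -c "
from rig import env
print(env.close_job())"
```

```text
the job is handed in; nothing more can be done
None
```

The four condiments stand upright on the cork discs, stepping down from the red block to the white one, within about 5 mm of each disc's centre by my last camera check; the green cup was not touched, and I handed the job in at about 30 s (no verdict was shown).

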